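# Unlatch the drying cage and swing its gate open

### The arm

A 7-joint arm with a two-finger parallel gripper is mounted at the origin on a cart in front of the work surface, level with it; the furniture and walls round the work are solid. World frame = base frame: x ahead of the robot, y to its left, z up, the work surface at z = 0. Lengths are in mm, angles in rad, forces in N, time in s.
With the tool pointing down it reaches from about 350 to 900 mm from the base axis. Payload 19.9 kg.
Tool frame: the origin (TCP) lies between the finger pads; the fingertips stand 17 mm ahead of it and the grasp point (between the pads) lies 2 mm behind it; z points along the fingers, y is the line along which they close (so a half turn about z gives the same grasp; the last joint's range is limited). The gripper opens to 85 mm and grips with 20 to 120 N. Pads are 22 mm wide; open, the fingers measure 114 mm over their backs; the gripper's body (76 mm by 85 mm) begins 54 mm behind the grasp point. The pads swing forward as they close: fully open they stand 13 mm farther back than shut.
Start: joints at [-1.163, 0.417, -0.01, 1.614, 0.005, 1.111, -0.053], TCP at [271.728, 562.818, 224.56] pointing down, gripper open.
Joint ranges: [-2.81, 2.81], [-0.39, 2.02], [-1.27, 1.25], [0.06, 2.57], [-1.19, 4.33], [0.19, 2], [-2.82, 2.82]. Speed limits (rad/s): [1.89, 1.89, 2.39, 2.39, 3.01, 3.01, 3.01].

### API

Orientations are given as a 3x3 rotation matrix whose columns are the frame's x, y, z axes.
In Python, from bench import manip gives the robot as it stands. The module is installed in compiled form; this text tells all that it offers.
- The arm moves only by the shell command python3 -m crank 'ROWS' [FORCE]. ROWS is JSON, a list of rows, each an object with "grip": the finger opening in m, from 0 to 0.0854; "linear": the shift along the tool's x, y, z in m, a list of three; "roll": the turn about the tool's z in degrees. In form: [{"grip": grip, "linear": [x, y, z], "roll": roll}, ...]. A call has exactly 10 rows; each row shifts and turns the commanded pose from where the row before left it, along the tool's axes as they then stand; what a row does not reach is not made up. A row lasts 1/8 s, in which the tool goes at most 62.5 mm and 10.7 degrees, less where a joint would pass 70% of its speed; a pose out of reach is approached as far as the arm can. A call with a gripper value outside its range is refused whole. The fingers move at their own pace and stop on an object; FORCE is the grip in N (left out, the last holds). Time passes only in rows, so rows that do not move let the fingers close, or fill a call up. It gives the time, the measured TCP pose, the force, the opening and the grip force at its end, in the units of the state.
- manip.get_obs(): the state, without advancing time (a new reading comes with each control period).
- manip.grab_frame(name): name is "scene" or "top"; returns a dict with "image" (480x640x3 uint8, blue, green, red), "depth" (480x640 float32, mm along the optical axis (not along the pixel's ray), 0 where there is no reading), "mtx" (3x3 intrinsics, pixels), "k1" (the pictures are not rectified: a ray, as slopes to the right and down, at radius r is drawn at 1 + k1 r^2 times it, then the intrinsics apply), "R" (3x3) and "t" (3): a world point X has camera coordinates R X + t. Camera axes: x right, y down, z forward; pixel columns grow to the right and rows downward; lengths in mm; the calibration is good to about 2 mm. A picture is of the moment at which its call begins.
- manip.job_done(): hands the job in; it is judged then, once.
The state is a dict: "clock": time; "joint_positions": joint angles; "qd": joint speeds; "tau": joint torques, N m; "position": TCP position; "tool_rot": TCP orientation; "wrist_force": force on the tool from outside, world axes, zero at the start; "torque": the same for the moment, N m; "opening": opening from 0.0 (shut) to 1.0 (fully open); "grasp_force": force on a finger pad.
Only numpy, scipy, OpenCV 4.12 (cv2) and the standard library are available. Lean on these libraries where they do the work, as an engineer would, in place of code of your own. Each camera call takes 0.05 s, during which the arm holds its last target. There are 200 camera calls.

### The job

Open the small wooden drying cage inside the picture frame so that the pot and jar in it can be reached: gently press its brass thumb lever until the latch bar is lifted clear of its keeper, keep it pressed while you draw the gate off the keeper, then swing the gate wide open, about square to the cage's front. Do not force or fling anything, let go of the latch so that its bar drops back level, and leave the things in and around the cage undisturbed.

Things in the scene. Friction and masses are not known exactly. Their poses are not given: they have to be found in the camera images.
- cage: drying cage fixed to the bench: plywood box with flat roof, 160 deep x 255 wide x 145 mm high. Origin: centre of its underside, on the bench. x axis from gate to back, y to the left of one facing the gate, z up. The shut gate's front face is the plane x = -96 mm. Place and yaw differ each time. More than 25 N from the robot on the cage, its gate or latch counts as forcing it
- gate_hinge (a point): point on the gate's vertical hinge axis, 120 mm above the bench, at x = -80, y = +110 mm in the cage's frame. The gate runs from there 198 mm in the cage's -y direction; 16 mm thick, from 15 to 143 mm above the bench
- gate (a joint): angle of the gate, rad: 0 shut, grows as its free end swings out of the cage's front (to the cage's -x, clockwise seen from above), 1.57 square to the front, hard stop at 1.75. It stays where it is left (light hinge friction, under 1 N at the lever)
- latch (a joint): latch angle, rad: 0 at rest, bar level; grows as the thumb lever goes down and the bar's end up; at most 0.46. It rocks on a pivot on the gate's front, 150 mm from the hinge along the gate, 120 mm above the bench, axis square to the gate. Its steel bar (10 thick, 12 mm high) runs past the gate's free end into the keeper on the post and ends in a weight, so that it falls back by itself
- thumb_pad (a point): centre of the top face of the brass thumb lever, 62 mm from the latch pivot on the hinge side, 23 mm in front of the gate's face. The flat pad is 60 mm long along the gate, from 4 to 42 mm in front of that face; its outer edge has an upright lip 8 mm thick, 16 mm high, behind which fingertips on the pad can pull the gate. See press_feel for forces. Axes as the cage's at gate 0, latch 0
- pot: small red and white pot, 58 mm across, 50 mm high, standing in the cage; origin at the centre of its underside. Leave it standing
- jar: small pigment jar with a yellow cap, 42 mm across, 96 mm high, standing in the cage; origin at the centre of its underside. Leave it standing
- tape: roll of masking tape lying near the cage, 100 mm across, 24 mm high; origin at the centre of its underside. Leave it alone
- block: brown sanding block lying near the cage, 65 x 101 x 32 mm; origin at the centre of its underside. Leave it alone
- latch_post (a point): point on the front of the fixed post (158 mm high) by the gate's free end, 120 mm above the bench. The brass keeper on it has a lip in front of the bar, which stops the bar after 3 mm of pull, and a bridge over it, which stops its rise. Lifted, the bar slides out forward through the slot between them, with 1 to 3 mm of play. The keeper's height differs by 19 mm and is not measured: feel for it
- press_feel (a point): same point as thumb_pad. Pressing here takes 2 to 5 N until, after 5 to 24 mm, the bar meets the keeper's bridge and the force climbs steeply: there it is clear of the lip. Pressed less it stays caught, and pulling loads the latch hard. Held against the bridge with about 6 to 12 N it slides out, and is free of the keeper once the gate has opened by 0.15 rad

How it is judged:
By the outcome, as a careful person would: the job done as asked, in the order asked, and still so for the second after the job is handed in, with the robot touching nothing.
It also fails if it takes over 48 s, if anything falls off the work surface, if the arm or the gripper's body presses on something with over 40 N, if the wrist force passes 120 N, or if a joint passes its speed limit or range.

## Working session

There is one attempt and no reset: what is moved stays moved. The work goes in short steps, Python scripts to look and compute and a shell command to move; the robot and the scene stay as the last step left them, time stands still between calls to the robot, and variables do not carry over. Pictures are saved under pics/ and viewed, at most 10 in all, crops included, and the job is handed in when it is done.

```bash
mkdir -p pics; cat > h.py <<'E'
import numpy as np,cv2
from bench import manip
def px2w(f,u,v,z=None):
    k=f["mtx"];xd=(u-k[0,2])/k[0,0];yd=(v-k[1,2])/k[1,1]
    x,y=xd,yd
    for _ in range(20):
        s=1+f["k1"]*(x*x+y*y);x,y=xd/s,yd/s
    R=np.array(f["R"]);t=np.array(f["t"]).ravel()
    d=R.T@np.array([x,y,1.]);c=-R.T@t
    if z is None: return c+d*f["depth"][int(v),int(u)]
    return c+d*(z-c[2])/d[2]
E
python3 - <<'E'
from h import *
np.set_printoptions(precision=3,suppress=True)
o=manip.get_obs()
for k in o: print(k,o[k])
for n in("scene","top"):
    f=manip.grab_frame(n);cv2.imwrite(f"pics/{n}0.png",f["image"])
    R=np.array(f["R"]);print(n,-R.T@np.array(f["t"]).ravel(),R.ravel(),f["k1"])
E
```

```text
clock 0.0
joint_positions [-1.163  0.418 -0.01   1.614  0.005  1.111 -0.053]
qd [-0.    -0.    -0.001  0.    -0.    -0.     0.002]
tau [ -0.001 -86.443   0.679 -43.49    0.019   0.007  -0.   ]
position [271.589 562.519 223.986]
tool_rot [[-0.901  0.435 -0.   ]
 [ 0.435  0.901 -0.001]
 [-0.    -0.001 -1.   ]]
wrist_force [0.159 0.417 0.305]
torque [-0.049  0.004  0.004]
grasp_force 0.0
opening 0.9982088555351659
scene [1177.894 -932.633  572.977] [ 0.845  0.534 -0.002  0.249 -0.396 -0.884 -0.473  0.747 -0.468] -0.18924167597164432
top [ 597.626 -148.008 1065.174] [ 0.027 -1.     0.016 -0.997 -0.028 -0.076  0.076 -0.014 -0.997] -0.0945585631088455
```

View pics/scene0.png

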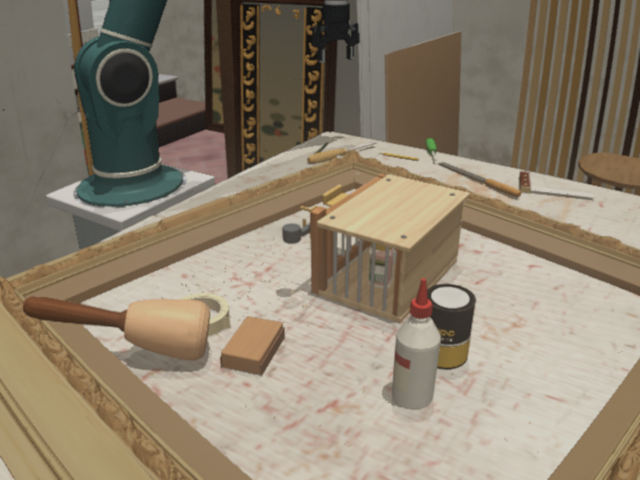

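View pics/top0.png

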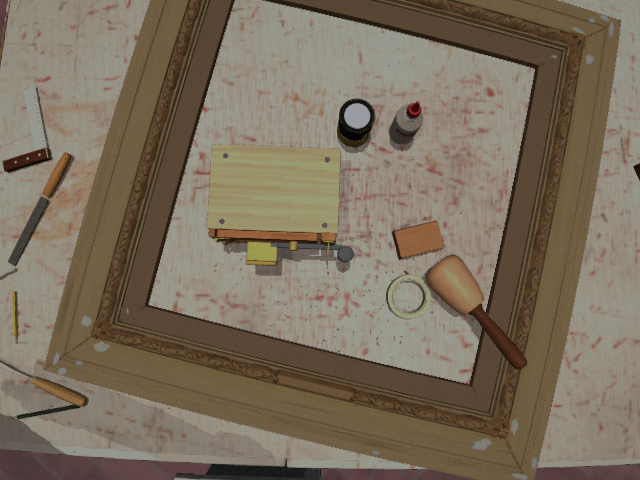

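Top view: roof spans about (208..340, 145..235), the yellow-brass thumb pad is at (262,252), the pivot at (293,246), and the weight at (345,254). The gate faces the robot, with its hinge at image left. The tape (408,297) and block (418,239) lie right of the gate's free end.

```bash
python3 - <<'E'
from h import *
np.set_printoptions(precision=1,suppress=True)
f=manip.grab_frame("top");im=f["image"];hsv=cv2.cvtColor(im,cv2.COLOR_BGR2HSV)
print("roof px",hsv[190,270],"pad",hsv[252,262])
for n,(u,v) in dict(pad=(262,252),roof=(275,190),roof2=(230,215),weight=(345,254),piv=(293,245),bar=(315,250)).items():
    print(n,px2w(f,u,v))
m=cv2.inRange(hsv,(20,120,90),(35,255,255));m[:235]=0;m[275:]=0;m[:,:235]=0;m[:,290:]=0
c=max(cv2.findContours(m,0,2)[0],key=cv2.contourArea);r=cv2.minAreaRect(c);print("pad",r,[px2w(f,*p,104.) for p in cv2.boxPoints(r)],px2w(f,*r[0],104.))
D=f["depth"];Z=np.zeros((480,640))
for v in range(120,290):
    for u in range(180,380):
        Z[v,u]=px2w(f,u,v)[2]
m=((abs(Z-145)<7)).astype(np.uint8)*255
m=cv2.morphologyEx(m,cv2.MORPH_OPEN,np.ones((9,9)))
c=max(cv2.findContours(m,0,2)[0],key=cv2.contourArea);r=cv2.minAreaRect(c);b=[px2w(f,*p,145.) for p in cv2.boxPoints(r)]
print("roof",r,np.median(Z[160:220,225:330]));print(np.array(b))
g=cv2.resize(im[130:310,190:450],(780,540),interpolation=cv2.INTER_CUBIC);cv2.imwrite("pics/c1.png",g)
E
```

```text
roof px [ 23  83 151] pad [ 31 123 156]
pad [649.1 -37.8 119.7]
roof [769.3 -61.6 145.8]
roof2 [717.6  23.7 147.4]
weight [ 648.9 -201.5  135.1]
piv [663.9 -99.4 130.9]
bar [ 663.4 -142.1    0.8]
pad ((261.4896545410156, 252.67587280273438), (29.830787658691406, 22.196924209594727), 3.3664605617523193) [array([627.1,  -4.4, 104. ]), array([671.9,  -5.3, 104. ]), array([670. , -65.6, 104. ]), array([625.3, -64.5, 104. ])] [648.6 -35.  104. ]
roof ((273.7516174316406, 192.2897186279297), (129.94964599609375, 93.43749237060547), 2.095252752304077) 145.66363452732014
[[ 674.6   66.9  145. ]
 [ 859.8   69.6  145. ]
 [ 857.2 -187.1  145. ]
 [ 672.4 -184.9  145. ]]
```

View pics/c1.png

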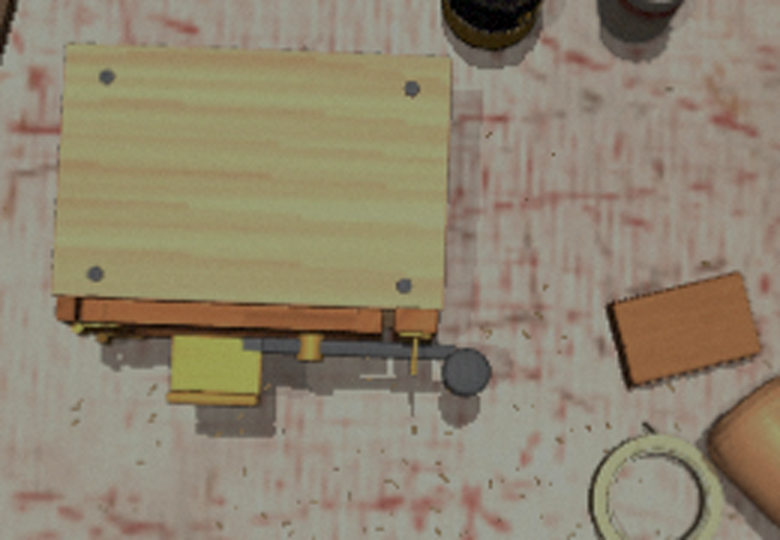

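The crop confirms it: the pad has its lip along the lower (robot-side) edge, the keeper's bridge is at crop (414,350), and the tape and block sit clear to the right. Next I'll get depth profiles and a yaw fit.

```bash
python3 - <<'E'
from h import *
np.set_printoptions(precision=1,suppress=True)
F=[manip.grab_frame("top") for _ in range(6)];f=dict(F[0]);f["depth"]=np.median([g["depth"] for g in F],0)
for u in (256,266):
    print(u,*[tuple(px2w(f,u,v).round(0)) for v in range(228,272)])
print("row pad",*[tuple(px2w(f,u,250).round(0)) for u in range(240,284,2)])
im=np.mean([g["image"] for g in F],0)
g=cv2.cvtColor(im.astype(np.uint8),cv2.COLOR_BGR2HSV)
# roof back edge / gate edges: hue/sat transitions
print([int(x) for x in g[226:250,262,0]],[int(x) for x in g[226:250,262,1]],[int(x) for x in g[226:250,262,2]])
L=cv2.cvtColor(im.astype(np.uint8),cv2.COLOR_BGR2LAB).astype(float)[:,:,1] # redness
def edge(us,v0,v1,ch,z,name):
    P=[]
    for u in us:
        d=np.abs(np.diff(ch[v0:v1,u]));k=d.argmax();a=d[max(k-1,0):k+2];P.append(px2w(f,u,v0+max(k-1,0)+.5+(a*np.arange(len(a))).sum()/a.sum(),z))
    P=np.array(P);p=np.polyfit(P[:,1],P[:,0],1);r=P[:,0]-np.polyval(p,P[:,1]);ok=abs(r)<2.5*np.median(abs(r))+.3;p=np.polyfit(P[ok,1],P[ok,0],1)
    print(name,"yaw",-np.arctan(p[0]),"x at y=-60",np.polyval(p,-60))
edge(range(220,330,2),224,236,L,145,"roof front")
S=g[:,:,1].astype(float)
edge(range(220,330,2),138,154,S,145,"roof back")
for u in (200,): pass
for v in (160,180,200,215):
    r=S[v];
    for a,b in((202,218),(330,346)):
        d=abs(np.diff(r[a:b]));print(v,px2w(f,a+d.argmax()+.5,v,145.),end=" ")
    print()
E
```

```text
256 (np.float64(694.0), np.float64(-28.0), np.float64(146.0)) (np.float64(692.0), np.float64(-28.0), np.float64(146.0)) (np.float64(690.0), np.float64(-28.0), np.float64(145.0)) (np.float64(688.0), np.float64(-27.0), np.float64(144.0)) (np.float64(686.0), np.float64(-28.0), np.float64(143.0)) (np.float64(684.0), np.float64(-28.0), np.float64(143.0)) (np.float64(682.0), np.float64(-28.0), np.float64(143.0)) (np.float64(680.0), np.float64(-28.0), np.float64(144.0)) (np.float64(678.0), np.float64(-28.0), np.float64(144.0)) (np.float64(677.0), np.float64(-28.0), np.float64(144.0)) (np.float64(675.0), np.float64(-28.0), np.float64(145.0)) (np.float64(674.0), np.float64(-25.0), np.float64(124.0)) (np.float64(674.0), np.float64(-22.0), np.float64(99.0)) (np.float64(677.0), np.float64(-14.0), np.float64(34.0)) (np.float64(669.0), np.float64(-25.0), np.float64(120.0)) (np.float64(667.0), np.float64(-25.0), np.float64(121.0)) (np.float64(665.0), np.float64(-25.0), np.float64(121.0)) (np.float64(663.0), np.float64(-26.0), np.float64(121.0)) (np.float64(661.0), np.float64(-26.0), np.float64(122.
[... 5223 characters left out ...]
oat64(-68.0), np.float64(-0.0))
[26, 27, 29, 28, 15, 12, 12, 12, 12, 12, 12, 13, 14, 12, 11, 14, 21, 31, 31, 30, 31, 30, 30, 30] [79, 75, 71, 69, 111, 154, 155, 155, 157, 155, 153, 151, 146, 186, 162, 165, 145, 122, 127, 125, 125, 125, 125, 125] [152, 153, 154, 151, 136, 116, 150, 148, 146, 150, 150, 149, 136, 37, 52, 82, 128, 157, 155, 155, 155, 155, 155, 155]
roof front yaw -0.00730281026559523 x at y=-60 690.0528845316429
roof back yaw -0.008558083721436467 x at y=-60 857.4387949382364
160 [825.9  67.8 145. ] 160 [ 832.9 -185.9  145. ] 
180 [785.9  67.7 145. ] 180 [ 792.9 -186.8  145. ] 
200 [746.2  69.6 145. ] 200 [ 753.3 -185.8  145. ] 
215 [716.7  68.2 145. ] 215 [ 723.8 -186.6  145. ]
```

The numbers fit together: gate top at 144 (143 given), pad 59 mm long with its top at about 120, gate face x≈674, lip inner face x≈632, hinge ≈(690.7, 50.5), yaw ≈-0.008. I'll square the tool, shut the fingers and go above the pad at (647,-37).

```bash
python3 -m crank '[{"grip":0,"linear":[0,0,0],"roll":-8.5},{"grip":0,"linear":[0,0,0],"roll":-8.5},{"grip":0,"linear":[0,0,0],"roll":-8.4},{"grip":0,"linear":[-0.022,-0.035,0],"roll":0},{"grip":0,"linear":[-0.022,-0.035,0],"roll":0},{"grip":0,"linear":[-0.022,-0.035,0],"roll":0},{"grip":0,"linear":[-0.022,-0.035,0],"roll":0},{"grip":0,"linear":[-0.022,-0.035,0],"roll":0},{"grip":0,"linear":[-0.022,-0.035,0],"roll":0},{"grip":0,"linear":[-0.022,-0.035,0],"roll":0}]' 30
python3 -m crank '[{"grip":0,"linear":[-0.022,-0.035,0],"roll":0},{"grip":0,"linear":[-0.022,-0.035,0],"roll":0},{"grip":0,"linear":[-0.022,-0.035,0],"roll":0},{"grip":0,"linear":[-0.022,-0.035,0],"roll":0},{"grip":0,"linear":[-0.022,-0.035,0],"roll":0},{"grip":0,"linear":[-0.022,-0.035,0],"roll":0},{"grip":0,"linear":[-0.022,-0.035,0],"roll":0},{"grip":0,"linear":[-0.022,-0.035,0],"roll":0},{"grip":0,"linear":[-0.02,-0.03,0],"roll":0},{"grip":0,"linear":[0,0,0],"roll":0}]'; python3 -c "
from h import *
np.set_printoptions(precision=4,suppress=True)
o=manip.get_obs();print(o['clock'],o['position'],o['tool_rot'],o['wrist_force'],o['opening'])"
```

```text
clock: 1.7
position: [424.8, 315.6, 224.8]
tool_rot: [[-1.0, 0.007, 0.0], [0.007, 1.0, 0.0], [-0.0, 0.0, -1.0]]
wrist_force: [0.6, 1.0, 0.9]
opening: -0.002
grasp_force: 0.0
clock: 2.95
position: [618.9, 2.6, 224.4]
tool_rot: [[-1.0, 0.01, -0.0], [0.01, 1.0, -0.001], [-0.0, -0.001, -1.0]]
wrist_force: [0.0, 1.0, -0.6]
opening: -0.001
grasp_force: 0.0
2.95 [618.8607   2.6322 224.3608] [[-0.9999  0.0102 -0.    ]
 [ 0.0102  0.9999 -0.0012]
 [-0.     -0.0012 -1.    ]] [ 0.036   1.0222 -0.5943] -0.0011094274273492097
```

```bash
python3 -m crank '[{"grip":0,"linear":[-0.015,-0.020,0],"roll":0},{"grip":0,"linear":[-0.015,-0.020,0],"roll":0},{"grip":0,"linear":[0,0,0.015],"roll":0},{"grip":0,"linear":[0,0,0.015],"roll":0},{"grip":0,"linear":[0,0,0.015],"roll":0},{"grip":0,"linear":[0,0,0.015],"roll":0},{"grip":0,"linear":[0,0,0.008],"roll":0},{"grip":0,"linear":[0,0,0],"roll":0},{"grip":0,"linear":[0,0,0],"roll":0},{"grip":0,"linear":[0,0,0],"roll":0}]'
python3 -c "
from h import *
f=manip.grab_frame('top');g=f['image'][190:290,200:360];cv2.imwrite('pics/t2.png',cv2.resize(g,(640,400)))
f=manip.grab_frame('scene');g=f['image'][130:330,240:500];cv2.imwrite('pics/s2.png',cv2.resize(g,(780,600)))"
```

```text
clock: 4.2
position: [648.1, -34.7, 157.2]
tool_rot: [[-1.0, 0.007, 0.001], [0.007, 1.0, -0.0], [-0.001, -0.0, -1.0]]
wrist_force: [0.0, 0.0, 0.1]
opening: -0.003
grasp_force: 0.0
```

View pics/s2.png

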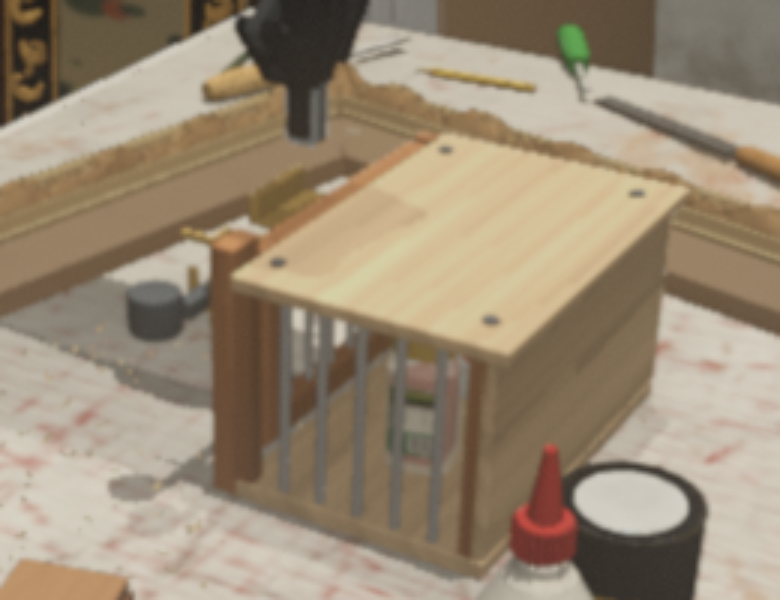

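View pics/t2.png

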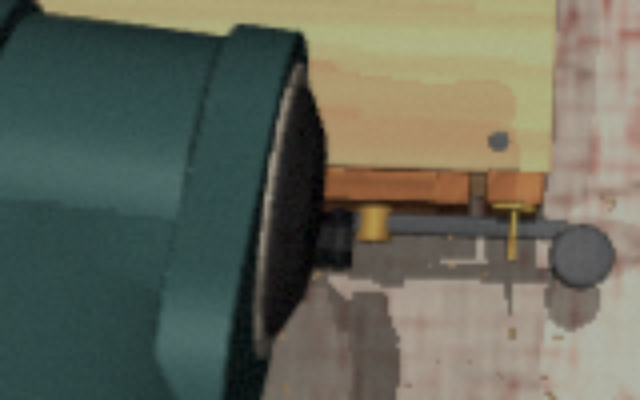

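The fingers hang over the pad at scene crop (305,135), with tips just above the lip at (285,190), and they are clear of the gate in the top view. Now I'll press in small steps, reading the force each time.

```bash
python3 -m crank '[{"grip":0,"linear":[0,0,0.007],"roll":0},{"grip":0,"linear":[0,0,0.007],"roll":0},{"grip":0,"linear":[0,0,0.003],"roll":0},{"grip":0,"linear":[0,0,0.002],"roll":0},{"grip":0,"linear":[0,0,0.002],"roll":0},{"grip":0,"linear":[0,0,0.001],"roll":0},{"grip":0,"linear":[0,0,0.001],"roll":0},{"grip":0,"linear":[0,0,0],"roll":0},{"grip":0,"linear":[0,0,0],"roll":0},{"grip":0,"linear":[0,0,0],"roll":0}]'
```

```text
clock: 5.55
position: [647.9, -34.7, 133.7]
tool_rot: [[-1.0, 0.006, 0.0], [0.006, 1.0, -0.0], [-0.0, -0.0, -1.0]]
wrist_force: [-0.2, -0.4, 0.3]
opening: -0.003
grasp_force: 0.0
```

```bash
python3 -m crank '[{"grip":0,"linear":[0,0,0.0005],"roll":0},{"grip":0,"linear":[0,0,0.0005],"roll":0},{"grip":0,"linear":[0,0,0.0005],"roll":0},{"grip":0,"linear":[0,0,0.0005],"roll":0},{"grip":0,"linear":[0,0,0.0005],"roll":0},{"grip":0,"linear":[0,0,0],"roll":0},{"grip":0,"linear":[0,0,0],"roll":0},{"grip":0,"linear":[0,0,0],"roll":0},{"grip":0,"linear":[0,0,0],"roll":0},{"grip":0,"linear":[0,0,0],"roll":0}]'
```

```text
clock: 6.8
position: [647.9, -34.6, 131.1]
tool_rot: [[-1.0, 0.007, -0.0], [0.007, 1.0, -0.0], [0.0, -0.0, -1.0]]
wrist_force: [0.2, 0.5, -0.3]
opening: 0.001
grasp_force: 0.0
```

```bash
python3 -c "
from h import *
f=manip.grab_frame('scene');g=f['image'][150:250,270:400];cv2.imwrite('pics/s3.png',cv2.resize(g,(780,600)))
f=manip.grab_frame('top')
print([px2w(f,u,v).round(0) for u,v in((345,254),(344,252),(346,255))])"
```

```text
[array([ 649., -202.,  134.]), array([ 653., -200.,  133.]), array([ 647., -204.,  135.])]
```

View pics/s3.png

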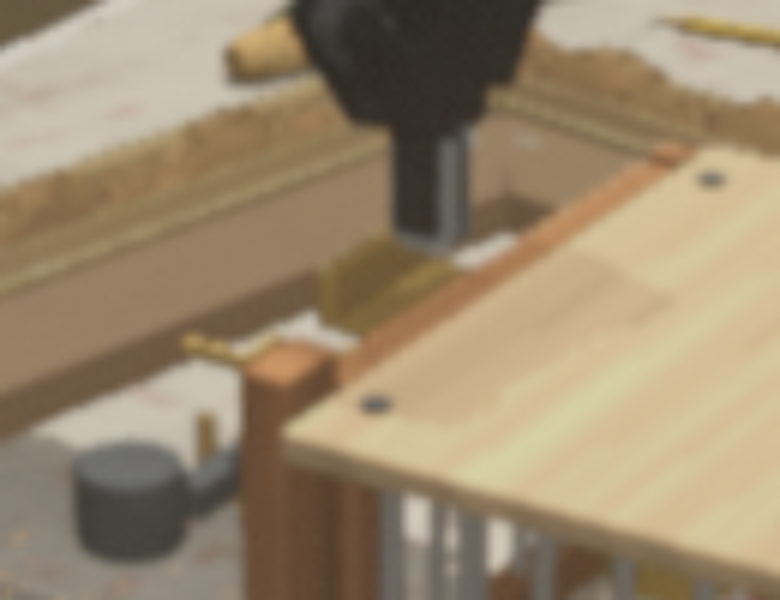

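```bash
python3 -c "
from h import *
f=manip.grab_frame('scene');R=np.array(f['R']);t=np.array(f['t']).ravel();k=f['mtx']
def pr(X):
    c=R@X+t;x,y=c[:2]/c[2];s=1+f['k1']*(x*x+y*y);return ((k[0,0]*x*s+k[0,2]-270)*6,(k[1,1]*y*s+k[1,2]-150)*6)
for n,X in dict(tipL=(659,-49,114),tipR=(637,-49,114),tipR20=(637,-49,120),tipL20=(659,-49,120),farlip=(632,-8,136),nearlip=(632,-67,136),nearpad_in=(670,-67,120),farpad_in=(670,-8,120)).items(): print(n,np.round(pr(np.array(X,float))))
for v in range(225,262,4): print(v,[px2w(f,270+u/6,150+v/6.).round(0) for u in (410,430,455)])
"
```

```text
tipL [431. 331.]
tipR [370. 316.]
tipR20 [370. 298.]
tipL20 [431. 313.]
farlip [425. 205.]
nearlip [325. 267.]
nearpad_in [432. 342.]
farpad_in [528. 276.]
225 [array([649., -46., 146.]), array([657., -48., 148.]), array([661., -39., 146.])]
229 [array([649., -46., 145.]), array([656., -46., 146.]), array([661., -38., 144.])]
233 [array([649., -46., 143.]), array([656., -46., 145.]), array([661., -38., 143.])]
237 [array([647., -43., 141.]), array([652., -38., 140.]), array([662., -40., 143.])]
241 [array([645., -38., 137.]), array([653., -40., 139.]), array([660., -37., 140.])]
245 [array([645., -39., 136.]), array([653., -40., 138.]), array([661., -38., 139.])]
249 [array([634., -21., 126.]), array([636., -11., 123.]), array([528., 191.,  26.])]
253 [array([635., -21., 125.]), array([635.,  -9., 120.]), array([530., 187.,  27.])]
257 [array([635., -22., 124.]), array([635., -10., 119.]), array([531., 187.,  25.])]
261 [array([635., -21., 122.]), array([634.,  -8., 117.]), array([644., -10., 120.])]
```

The force is still zero and the weight is unmoved. The scene depth puts the fingertips at z≈138, so they are about 18 mm above the pad and stand behind where the 17 mm figure would put them. I'll trust the feel and sight and go on down carefully.

```bash
python3 -m crank '[{"grip":0,"linear":[0,0,0.001],"roll":0},{"grip":0,"linear":[0,0,0.001],"roll":0},{"grip":0,"linear":[0,0,0.001],"roll":0},{"grip":0,"linear":[0,0,0.001],"roll":0},{"grip":0,"linear":[0,0,0.001],"roll":0},{"grip":0,"linear":[0,0,0.001],"roll":0},{"grip":0,"linear":[0,0,0.001],"roll":0},{"grip":0,"linear":[0,0,0.001],"roll":0},{"grip":0,"linear":[0,0,0],"roll":0},{"grip":0,"linear":[0,0,0],"roll":0}]'
python3 -c "
from h import *
f=manip.grab_frame('scene');d=f['depth']
np.set_printoptions(suppress=True,precision=0)
for v in range(160,202,2): print(v,*[(u,*px2w(f,u,v).round(0).astype(int)) for u in range(328,362,4)])
cv2.imwrite('pics/s4.png',cv2.resize(f['image'][120:230,280:420],(762,600)))
"
```

```text
clock: 8.2
position: [647.9, -34.6, 123.2]
tool_rot: [[-1.0, 0.006, 0.0], [0.006, 1.0, -0.0], [-0.0, -0.0, -1.0]]
wrist_force: [0.5, -0.2, -0.0]
opening: -0.002
grasp_force: 0.0
160 (328, np.int64(658), np.int64(-96), np.int64(216)) (332, np.int64(664), np.int64(-92), np.int64(217)) (336, np.int64(645), np.int64(-47), np.int64(199)) (340, np.int64(656), np.int64(-52), np.int64(203)) (344, np.int64(664), np.int64(-52), np.int64(204)) (348, np.int64(666), np.int64(-42), np.int64(201)) (352, np.int64(667), np.int64(-28), np.int64(197)) (356, np.int64(660), np.int64(-1), np.int64(188)) (360, np.int64(506), np.int64(296), np.int64(67))
162 (328, np.int64(656), np.int64(-94), np.int64(212)) (332, np.int64(659), np.int64(-85), np.int64(210)) (336, np.int64(661), np.int64(-74), np.int64(207)) (340, np.int64(655), np.int64(-50), np.int64(198)) (344, np.int64(665), np.int64(-53), np.int64(201)) (348, np.int64(667), np.int64(-43), np.int64(198)) (352, np.int64(668), np.int64(-30), np.int64(194)) (356, np.int64(662), np.int64(-5), np.int64(185)) (360, np.int64(507), np.int64(294), np.int64(63))

[... 8048 characters left out ...]
8), np.int64(-75), np.int64(142)) (348, np.int64(685), np.int64(-71), np.int64(143)) (352, np.int64(691), np.int64(-69), np.int64(143)) (356, np.int64(699), np.int64(-69), np.int64(145)) (360, np.int64(705), np.int64(-64), np.int64(145))
200 (328, np.int64(637), np.int64(-62), np.int64(124)) (332, np.int64(639), np.int64(-50), np.int64(120)) (336, np.int64(644), np.int64(-46), np.int64(120)) (340, np.int64(678), np.int64(-87), np.int64(143)) (344, np.int64(684), np.int64(-85), np.int64(144)) (348, np.int64(690), np.int64(-80), np.int64(143)) (352, np.int64(699), np.int64(-82), np.int64(146)) (356, np.int64(703), np.int64(-74), np.int64(144)) (360, np.int64(711), np.int64(-74), np.int64(146))
```

View pics/s4.png

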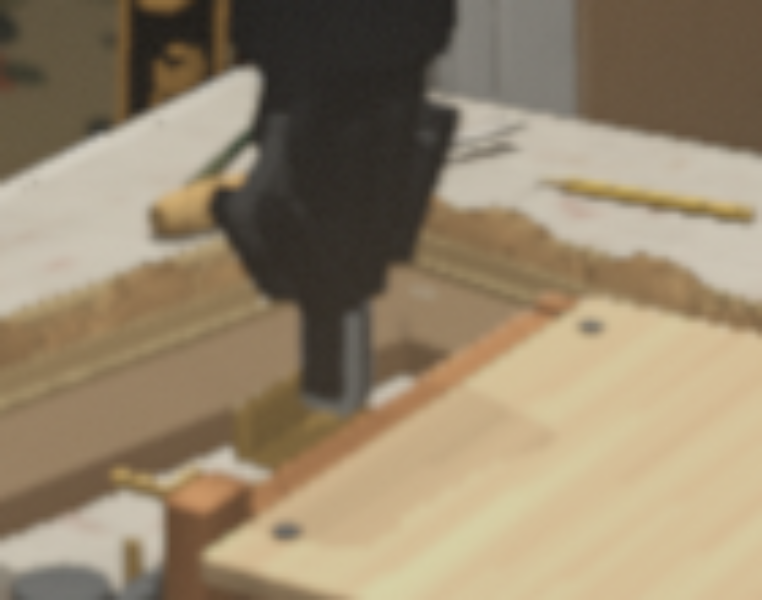

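The tips are at z≈132 with the tool reading 123, and the whole gripper sits about 25 mm higher than reported. Knuckles and body have matching clearance, and the finger is centred inside the lip. I expect contact at a reading of about 112.

```bash
python3 -m crank '[{"grip":0,"linear":[0,0,0.002],"roll":0},{"grip":0,"linear":[0,0,0.002],"roll":0},{"grip":0,"linear":[0,0,0.002],"roll":0},{"grip":0,"linear":[0,0,0.002],"roll":0},{"grip":0,"linear":[0,0,0.002],"roll":0},{"grip":0,"linear":[0,0,0.002],"roll":0},{"grip":0,"linear":[0,0,0.001],"roll":0},{"grip":0,"linear":[0,0,0.001],"roll":0},{"grip":0,"linear":[0,0,0],"roll":0},{"grip":0,"linear":[0,0,0],"roll":0}]'
```

```text
clock: 9.5
position: [647.9, -34.7, 109.2]
tool_rot: [[-1.0, 0.007, 0.0], [0.007, 1.0, -0.0], [-0.0, -0.0, -1.0]]
wrist_force: [-0.8, -1.7, 2.3]
opening: 0.001
grasp_force: 1.3
```

```bash
python3 -m crank '[{"grip":0,"linear":[0,0,0.0005],"roll":0},{"grip":0,"linear":[0,0,0.0005],"roll":0},{"grip":0,"linear":[0,0,0.0005],"roll":0},{"grip":0,"linear":[0,0,0.0005],"roll":0},{"grip":0,"linear":[0,0,0.0005],"roll":0},{"grip":0,"linear":[0,0,0.0005],"roll":0},{"grip":0,"linear":[0,0,0],"roll":0},{"grip":0,"linear":[0,0,0],"roll":0},{"grip":0,"linear":[0,0,0],"roll":0},{"grip":0,"linear":[0,0,0],"roll":0}]'
```

```text
clock: 10.75
position: [647.9, -34.6, 106.1]
tool_rot: [[-1.0, 0.007, -0.0], [0.007, 1.0, -0.0], [0.0, -0.0, -1.0]]
wrist_force: [-0.6, -2.6, 2.8]
opening: 0.003
grasp_force: 1.3
```

```bash
python3 -m crank '[{"grip":0,"linear":[0,0,0.0005],"roll":0},{"grip":0,"linear":[0,0,0.0005],"roll":0},{"grip":0,"linear":[0,0,0.0005],"roll":0},{"grip":0,"linear":[0,0,0.0005],"roll":0},{"grip":0,"linear":[0,0,0.0005],"roll":0},{"grip":0,"linear":[0,0,0],"roll":0},{"grip":0,"linear":[0,0,0],"roll":0},{"grip":0,"linear":[0,0,0],"roll":0},{"grip":0,"linear":[0,0,0],"roll":0},{"grip":0,"linear":[0,0,0],"roll":0}]'
```

```text
clock: 12.0
position: [647.8, -34.6, 103.6]
tool_rot: [[-1.0, 0.006, -0.0], [0.006, 1.0, -0.0], [0.0, -0.0, -1.0]]
wrist_force: [-1.0, -1.8, 2.6]
opening: -0.003
grasp_force: 1.3
```

```bash
python3 -m crank '[{"grip":0,"linear":[0,0,0.0005],"roll":0},{"grip":0,"linear":[0,0,0.0005],"roll":0},{"grip":0,"linear":[0,0,0.0005],"roll":0},{"grip":0,"linear":[0,0,0.0005],"roll":0},{"grip":0,"linear":[0,0,0.0005],"roll":0},{"grip":0,"linear":[0,0,0.0005],"roll":0},{"grip":0,"linear":[0,0,0],"roll":0},{"grip":0,"linear":[0,0,0],"roll":0},{"grip":0,"linear":[0,0,0],"roll":0},{"grip":0,"linear":[0,0,0],"roll":0}]'
```

```text
clock: 13.25
position: [647.9, -34.6, 100.6]
tool_rot: [[-1.0, 0.006, -0.0], [0.006, 1.0, -0.0], [0.0, -0.0, -1.0]]
wrist_force: [-0.1, -1.1, 3.8]
opening: 0.002
grasp_force: 1.2
```

```bash
python3 -m crank '[{"grip":0,"linear":[0,0,0.0005],"roll":0},{"grip":0,"linear":[0,0,0.0005],"roll":0},{"grip":0,"linear":[0,0,0.0005],"roll":0},{"grip":0,"linear":[0,0,0.0005],"roll":0},{"grip":0,"linear":[0,0,0],"roll":0},{"grip":0,"linear":[0,0,0],"roll":0},{"grip":0,"linear":[0,0,0],"roll":0},{"grip":0,"linear":[0,0,0],"roll":0},{"grip":0,"linear":[0,0,0],"roll":0},{"grip":0,"linear":[0,0,0],"roll":0}]'
```

```text
clock: 14.5
position: [647.9, -34.6, 98.6]
tool_rot: [[-1.0, 0.006, 0.0], [0.006, 1.0, -0.0], [-0.0, -0.0, -1.0]]
wrist_force: [0.1, -0.5, 2.5]
opening: 0.001
grasp_force: 1.2
```

```bash
python3 -m crank '[{"grip":0,"linear":[0,0,0.0005],"roll":0},{"grip":0,"linear":[0,0,0.0005],"roll":0},{"grip":0,"linear":[0,0,0.0005],"roll":0},{"grip":0,"linear":[0,0,0.0005],"roll":0},{"grip":0,"linear":[0,0,0.0005],"roll":0},{"grip":0,"linear":[0,0,0.0005],"roll":0},{"grip":0,"linear":[0,0,0],"roll":0},{"grip":0,"linear":[0,0,0],"roll":0},{"grip":0,"linear":[0,0,0],"roll":0},{"grip":0,"linear":[0,0,0],"roll":0}]'
```

```text
clock: 15.75
position: [647.9, -34.6, 95.6]
tool_rot: [[-1.0, 0.006, -0.0], [0.006, 1.0, -0.0], [0.0, -0.0, -1.0]]
wrist_force: [0.4, -1.1, 2.3]
opening: 0.002
grasp_force: 1.2
```

```bash
python3 -m crank '[{"grip":0,"linear":[0,0,0.0005],"roll":0},{"grip":0,"linear":[0,0,0.0005],"roll":0},{"grip":0,"linear":[0,0,0.0005],"roll":0},{"grip":0,"linear":[0,0,0.0005],"roll":0},{"grip":0,"linear":[0,0,0.0005],"roll":0},{"grip":0,"linear":[0,0,0],"roll":0},{"grip":0,"linear":[0,0,0],"roll":0},{"grip":0,"linear":[0,0,0],"roll":0},{"grip":0,"linear":[0,0,0],"roll":0},{"grip":0,"linear":[0,0,0],"roll":0}]'
```

```text
clock: 17.0
position: [648.0, -34.9, 93.8]
tool_rot: [[-1.0, 0.007, 0.001], [0.007, 1.0, -0.0], [-0.001, -0.0, -1.0]]
wrist_force: [-4.0, -1.9, 12.3]
opening: 0.002
grasp_force: 5.4
```

The bridge is met (12.3 N at 93.8). I'll ease off slightly and start the pull: take up the lip slack, then 3° of arc, and check.

```bash
python3 -m crank '[{"grip":0,"linear":[0,0,-0.0003],"roll":0},{"grip":0,"linear":[0.0015,0,0],"roll":0},{"grip":0,"linear":[0.0015,0,0],"roll":0},{"grip":0,"linear":[0.0015,0,0],"roll":0},{"grip":0,"linear":[0.0015,0.0008,0],"roll":1},{"grip":0,"linear":[0.0015,0.0008,0],"roll":1},{"grip":0,"linear":[0.0015,0.0008,0],"roll":1},{"grip":0,"linear":[0,0,0],"roll":0},{"grip":0,"linear":[0,0,0],"roll":0},{"grip":0,"linear":[0,0,0],"roll":0}]'
```

```text
clock: 18.25
position: [639.8, -31.8, 94.0]
tool_rot: [[-0.998, 0.059, 0.002], [0.059, 0.998, 0.0], [-0.002, 0.0, -1.0]]
wrist_force: [3.4, 0.7, 6.7]
opening: 0.001
grasp_force: 3.4
```

```bash
python3 -m crank '[{"grip":0,"linear":[0,0,0.0002],"roll":0},{"grip":0,"linear":[0.0015,0.0008,0],"roll":1},{"grip":0,"linear":[0.0015,0.0008,0],"roll":1},{"grip":0,"linear":[0.0015,0.0008,0],"roll":1},{"grip":0,"linear":[0.0015,0.0008,0],"roll":1},{"grip":0,"linear":[0,0,0],"roll":0},{"grip":0,"linear":[0,0,0],"roll":0},{"grip":0,"linear":[0,0,0],"roll":0},{"grip":0,"linear":[0,0,0],"roll":0},{"grip":0,"linear":[0,0,0],"roll":0}]'
python3 -c "
from h import *
f=manip.grab_frame('top');cv2.imwrite('pics/t5.png',cv2.resize(f['image'][190:290,230:390],(640,400)))"
```

```text
clock: 19.5
position: [633.3, -28.2, 93.1]
tool_rot: [[-0.992, 0.128, 0.0], [0.128, 0.992, 0.0], [0.0, 0.0, -1.0]]
wrist_force: [2.8, 4.0, 1.5]
opening: -0.001
grasp_force: 2.1
```

View pics/t5.png

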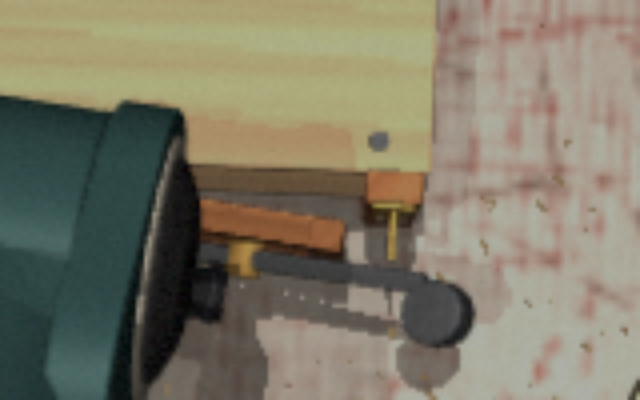

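The gate is about 8° open: its end is at crop (340,235), and the bar has slid out past the keeper at (392,230). I'll carry on swinging.

```bash
python3 -m crank '[{"grip":0,"linear":[0.0029,0.0017,0],"roll":2},{"grip":0,"linear":[0.0029,0.0017,0],"roll":2},{"grip":0,"linear":[0.0029,0.0017,0],"roll":2},{"grip":0,"linear":[0.0029,0.0017,0],"roll":2},{"grip":0,"linear":[0.0029,0.0017,0],"roll":2},{"grip":0,"linear":[0.0029,0.0017,0],"roll":2},{"grip":0,"linear":[0.0029,0.0017,0],"roll":2},{"grip":0,"linear":[0.0029,0.0017,0],"roll":2},{"grip":0,"linear":[0.0029,0.0017,0],"roll":2},{"grip":0,"linear":[0,0,0],"roll":0}]'
python3 -c "
from h import *
o=manip.get_obs();p=o['position'];t=np.arctan2(o['tool_rot'][1][0],-o['tool_rot'][0][0]);q=p[:2]-np.array([690.7,50.5])
print(np.degrees(t),'r',q@[-np.sin(t),-np.cos(t)],'d',q@[-np.cos(t),np.sin(t)],o['joint_positions'])"
```

```text
clock: 20.8
position: [611.8, -6.6, 93.1]
tool_rot: [[-0.903, 0.429, -0.001], [0.429, 0.903, -0.0], [0.001, -0.0, -1.0]]
wrist_force: [-0.0, 0.7, 1.9]
opening: 0.002
grasp_force: 1.2
25.394075307756857 r 85.4420172218104 d 46.75647653489801 [-0.26409193  0.56009338  0.29941769  1.75991638 -0.20925737  0.85346535
  1.25810769]
```

```bash
python3 -m crank '[{"grip":0,"linear":[0.0044,0.0026,0],"roll":3},{"grip":0,"linear":[0.0044,0.0026,0],"roll":3},{"grip":0,"linear":[0.0044,0.0026,0],"roll":3},{"grip":0,"linear":[0.0044,0.0026,0],"roll":3},{"grip":0,"linear":[0.0044,0.0026,0],"roll":3},{"grip":0,"linear":[0.0044,0.0026,0],"roll":3},{"grip":0,"linear":[0.0044,0.0026,0],"roll":3},{"grip":0,"linear":[0.0044,0.0026,0],"roll":3},{"grip":0,"linear":[0.0044,0.0026,0],"roll":3},{"grip":0,"linear":[0.0029,0.0017,0],"roll":2}]'
cat > st.py <<'E'
from h import *
o=manip.get_obs();p=o['position'];t=np.arctan2(o['tool_rot'][1][0],-o['tool_rot'][0][0]);q=p[:2]-np.array([690.7,50.5])
print(np.degrees(t),'r',q@[-np.sin(t),-np.cos(t)],'d',q@[-np.cos(t),np.sin(t)],o['joint_positions'])
E
python3 st.py
```

```text
clock: 22.05
position: [594.5, 38.7, 93.1]
tool_rot: [[-0.582, 0.813, -0.0], [0.813, 0.582, -0.0], [0.0, -0.0, -1.0]]
wrist_force: [-0.6, -0.7, 2.4]
opening: -0.001
grasp_force: 1.1
54.438361705460636 r 85.12896148575629 d 46.38343600052275 [-0.43501579  0.55246118  0.41941981  1.8053889  -0.28943656  0.844966
  0.74364677]
```

```bash
python3 -m crank '[{"grip":0,"linear":[0.0044,0.0026,0],"roll":3},{"grip":0,"linear":[0.0044,0.0026,0],"roll":3},{"grip":0,"linear":[0.0044,0.0026,0],"roll":3},{"grip":0,"linear":[0.0044,0.0026,0],"roll":3},{"grip":0,"linear":[0.0044,0.0026,0],"roll":3},{"grip":0,"linear":[0.0044,0.0026,0],"roll":3},{"grip":0,"linear":[0.0044,0.0026,0],"roll":3},{"grip":0,"linear":[0.0044,0.0026,0],"roll":3},{"grip":0,"linear":[0.0044,0.0026,0],"roll":3},{"grip":0,"linear":[0.0029,0.0017,0],"roll":2}]'
python3 st.py
python3 -m crank '[{"grip":0,"linear":[0.0029,0.0017,0],"roll":2},{"grip":0,"linear":[0.0029,0.0017,0],"roll":2},{"grip":0,"linear":[0.0015,0.0008,0],"roll":1},{"grip":0,"linear":[0.0015,0.0008,0],"roll":1},{"grip":0,"linear":[0,0,0],"roll":0},{"grip":0,"linear":[0,0,0],"roll":0},{"grip":0,"linear":[0,0,0],"roll":0},{"grip":0,"linear":[0,0,0],"roll":0},{"grip":0,"linear":[0,0,0],"roll":0},{"grip":0,"linear":[0,0,0],"roll":0}]'
python3 st.py
python3 -c "
from h import *
f=manip.grab_frame('top');cv2.imwrite('pics/t6.png',f['image'])"
```

```text
clock: 23.3
position: [601.4, 87.3, 93.1]
tool_rot: [[-0.114, 0.993, -0.0], [0.993, 0.114, -0.0], [-0.0, -0.0, -1.0]]
wrist_force: [-0.4, -0.3, 2.7]
opening: -0.001
grasp_force: 1.2
83.43746129715899 r 84.53165426666955 d 46.73930884270033 [-0.59230829  0.59543387  0.53621157  1.77719281 -0.38259867  0.87449718
  0.23215796]
clock: 24.55
position: [605.7, 96.2, 93.2]
tool_rot: [[-0.011, 1.0, -0.0], [1.0, 0.011, -0.0], [-0.0, -0.0, -1.0]]
wrist_force: [-1.3, 1.0, 3.6]
opening: -0.003
grasp_force: 1.2
89.37258299346259 r 84.48217223105954 d 46.6552699008774 [-0.61893335  0.61001697  0.55958042  1.7630961  -0.40362695  0.88511831
  0.1304396 ]
```

View pics/t6.png

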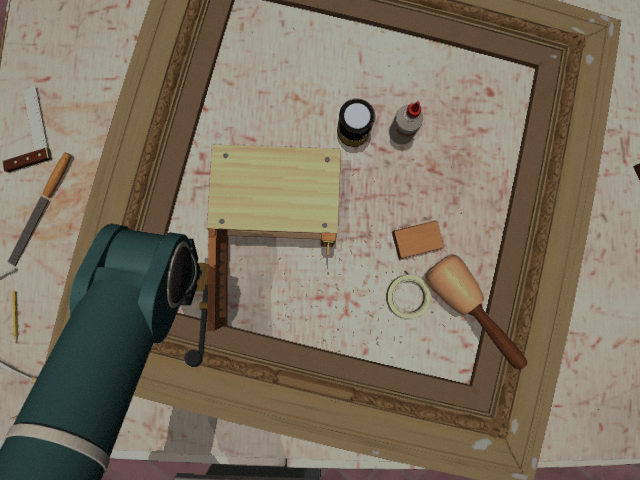

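The gate stands square (edge from (215,235) to (215,328)), with the bar and weight beside it. I'll back the finger off the lip, ease the lever up slowly, then rise clear.

```bash
python3 -m crank '[{"grip":0,"linear":[-0.002,0,-0.001],"roll":0},{"grip":0,"linear":[-0.002,0,-0.002],"roll":0},{"grip":0,"linear":[0,0,-0.002],"roll":0},{"grip":0,"linear":[0,0,-0.002],"roll":0},{"grip":0,"linear":[0,0,-0.002],"roll":0},{"grip":0,"linear":[0,0,-0.002],"roll":0},{"grip":0,"linear":[0,0,-0.002],"roll":0},{"grip":0,"linear":[0,0,-0.002],"roll":0},{"grip":0,"linear":[0,0,-0.002],"roll":0},{"grip":0,"linear":[0,0,-0.003],"roll":0}]'
python3 -m crank '[{"grip":0,"linear":[0,0,-0.004],"roll":0},{"grip":0,"linear":[0,0,-0.006],"roll":0},{"grip":0,"linear":[0,0,-0.01],"roll":0},{"grip":0,"linear":[0,0,-0.01],"roll":0},{"grip":0,"linear":[0,0,-0.02],"roll":0},{"grip":0,"linear":[0,0,-0.02],"roll":0},{"grip":0,"linear":[0,0,-0.02],"roll":0},{"grip":0,"linear":[0,0,-0.02],"roll":0},{"grip":0,"linear":[0,0,-0.02],"roll":0},{"grip":0,"linear":[0,0,0],"roll":0}]'
python3 -m crank '[{"grip":0,"linear":[0.02,0,0],"roll":0},{"grip":0,"linear":[0.03,0,0],"roll":0},{"grip":0,"linear":[0.04,0,0],"roll":0},{"grip":0,"linear":[0.04,0,0],"roll":0},{"grip":0,"linear":[0.04,0,0],"roll":0},{"grip":0,"linear":[0.04,0,0],"roll":0},{"grip":0,"linear":[0.04,0,0],"roll":0},{"grip":0,"linear":[0.02,0,0],"roll":0},{"grip":0,"linear":[0,0,0],"roll":0},{"grip":0,"linear":[0,0,0],"roll":0}]'
python3 - <<'E'
from h import *
np.set_printoptions(precision=1,suppress=True)
f=manip.grab_frame('top');im=f['image'];cv2.imwrite('pics/t7.png',cv2.resize(im[180:400,100:400],(780,572)))
Z=np.array([[px2w(f,u,v) for u in range(150,260)] for v in range(225,380)])
m=(abs(Z[:,:,2]-143.5)<3);m[:12]=0
m=cv2.morphologyEx(m.astype(np.uint8),cv2.MORPH_OPEN,np.ones((3,3)))
c=max(cv2.findContours(m,0,2)[0],key=cv2.contourArea);k=np.zeros_like(m);cv2.drawContours(k,[c],-1,1,-1)
P=Z[(k>0)&(m>0)][:,:2].astype(np.float32);print(len(P),P.min(0),P.max(0));d=cv2.fitLine(P,2,0,.01,.01).ravel();print(d,"dir deg",np.degrees(np.arctan2(d[1],d[0])))
hsv=cv2.cvtColor(im,cv2.COLOR_BGR2HSV)
y=cv2.inRange(hsv,(22,100,100),(36,255,255))[225:380,150:260]
for lo,hi in((115,127),(131,140)):
    q=Z[(abs(Z[:,:,2]-(lo+hi)/2)<(hi-lo)/2)&(y>0)];print(lo,len(q),q.mean(0) if len(q) else '')
E
```

```text
clock: 25.85
position: [605.7, 92.3, 113.3]
tool_rot: [[-0.011, 1.0, -0.0], [1.0, 0.011, -0.0], [-0.0, -0.0, -1.0]]
wrist_force: [1.7, 0.2, 1.6]
opening: -0.0
grasp_force: 1.4
clock: 27.1
position: [606.4, 92.3, 245.2]
tool_rot: [[-0.011, 1.0, 0.002], [1.0, 0.011, 0.001], [0.001, 0.002, -1.0]]
wrist_force: [-0.0, -0.2, 0.4]
opening: -0.0
grasp_force: 0.0
clock: 28.35
position: [603.0, 360.9, 243.0]
tool_rot: [[-0.01, 1.0, -0.0], [1.0, 0.01, -0.001], [-0.001, -0.0, -1.0]]
wrist_force: [0.5, -0.3, 0.3]
opening: 0.002
grasp_force: 0.0
372 [556.4  41.2] [672.2  63.3]
[  1.    0.1 616.7  52.5] dir deg 4.780363
115 489 [601.5  83.4 120.9]
131 55 [603.1 102.8 136.2]
```

View pics/t7.png

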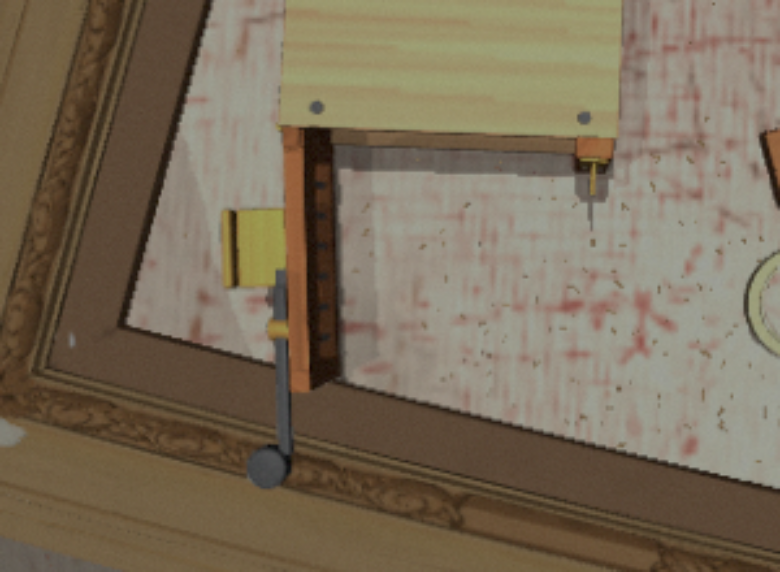

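The gate stands at about 86°, square to the front. The pad is back at z≈121, so the bar is level, and the robot is clear with nothing else disturbed.

```bash
python3 -c "
from bench import manip
print(manip.job_done())"
```

```text
the job is handed in; nothing more can be done
None
```

The cage gate is open at about 86° (nearly square to the front), the latch bar is back level, the arm is clear and nothing else was seen to move; I handed the job in at about 28 s, and no verdict was returned.

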